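Sort a left-hand and a right-hand door hinge into their trays

TASK

Sort the two incubator door hinges on the bench: put the left-hand hinge into the blue tray and the right-hand hinge into the orange tray, each standing upright on its foot plate on the tray's floor. With the hinge standing on its foot plate and its round knuckle pointing away from you, the foot plate sticks out to the left on the left-hand hinge and to the right on the right-hand one.

Things in the scene. Friction and masses are not known exactly. Their poses are not given: they have to be found in the camera images.
- hinge_left: Left-hand hinge half, bare aluminium, 0.12 kg, loose, on its foot plate. Flange 76 x 10 x 45 mm high; round knuckle (20 mm across, brass bush on top) at its +x end, axis at x=+36; foot plate 70 x 42 x 6 mm high, to +y. Origin: underside, mid flange. x: along flange to knuckle (-42 to +46 mm); z up. Grip across the flange (along y) at the origin, 30 mm up.
- hinge_right: Right-hand hinge half, bare aluminium, 0.12 kg, loose, on its foot plate. Flange 76 x 10 x 45 mm high; round knuckle (20 mm across, brass bush on top) at its +x end, axis at x=+36; foot plate 70 x 42 x 6 mm high, to -y (mirror image). Origin: underside, mid flange. x: along flange to knuckle (-42 to +46 mm); z up. Grip across the flange (along y) at the origin, 30 mm up.
- tray_blue: Open blue parts tray with a small blank white plate on its front, for the left-hand hinge; 150 (x) x 180 (y) x 30 mm high, walls and floor 5 mm thick (room inside 140 x 170 mm), fixed to the bench. Origin: centre of its underside; z up.
- tray_orange: Open orange parts tray of the same shape and size, for the right-hand hinge, fixed to the bench. Origin: centre of its underside; z up.
There are look-alikes about, which are no part of the job. What is shaped like the hinge_left but green is not meant. What is shaped like the hinge_right but turquoise is not meant.

How it is judged:
At the end, for the whole second after the job is handed in: Left-hand hinge in the blue tray, right-hand hinge in the orange one: origin within the inner walls (70 mm in the tray's x, 85 mm in its y from centre) and under 12 mm above the tray's underside, upright within 10 degrees, at rest (under 20 mm/s) (x of hinge_left in the frame of tray_blue between -0.07 and 0.07 m and y of hinge_left in the frame of tray_blue between -0.085 and 0.085 m and z of hinge_left in the frame of tray_blue below 0.012 m and angle between each of hinge_left, hinge_right's own z axis and vertical below 0.175 rad and linear speed of each of hinge_left, hinge_right below 0.02 m/s and x of hinge_right in the frame of tray_orange between -0.07 and 0.07 m and y of hinge_right in the frame of tray_orange between -0.085 and 0.085 m and z of hinge_right in the frame of tray_orange below 0.012 m); the robot touches nothing.
It also fails if it takes over 54 s, if anything falls off the work surface, if the arm or the gripper's body presses on something with over 40 N, if the wrist force passes 120 N, or if a joint passes its speed limit or range.

ROBOT

A 6-joint arm with a two-finger parallel gripper is mounted at the origin on a cart in front of the work surface, level with it; the furniture and walls round the work are solid. World frame = base frame: x ahead of the robot, y to its left, z up, the work surface at z = 0. Lengths are in m, angles in rad, forces in N, time in s.
With the tool pointing down it reaches from about 0.225 to 0.875 m from the base axis. Payload 3.4 kg.
Tool frame: the origin (TCP) lies between the finger pads; the fingertips stand 22 mm ahead of it and the grasp point (between the pads) lies 3 mm ahead of it; z points along the fingers, y is the line along which they close (so a half turn about z gives the same grasp; the last joint's range is limited). The gripper opens to 85 mm and grips with 20 to 120 N. Pads are 22 mm wide; open, the fingers measure 114 mm over their backs; the gripper's body (76 mm by 85 mm) begins 54 mm behind the grasp point. The pads swing forward as they close: fully open they stand 13 mm farther back than shut.
Start: joints at [1.204, 0.276, 1.505, -0, 1.361, -0.121], TCP at [0.14, 0.558, 0.253] pointing down, gripper open.
Joint ranges: [-2.89, 2.89], [-0.75, 2.08], [0.22, 2.7], [-1.18, 4.32], [0.11, 2.71], [-2.7, 2.7]. Speed limits (rad/s): [2.57, 2.57, 3.14, 3.14, 3.14, 3.14].

INTERFACE

Orientations are given as [roll, pitch, yaw] about the fixed x, y, z axes, in that order (R = Rz(yaw) Ry(pitch) Rx(roll)).
In Python, from cell import env, capture gives the robot as it stands. The module is installed in compiled form; this text tells all that it offers.
- The arm moves only by the tool carry_out, never from a script. Its argument "commands" is a list of rows, each a list of 3 entries, a list of its own where there are three numbers: the shift along the tool's x, y, z in units of 30 mm (1.0 is 30 mm), then the turn about the tool's z in units of 5 degrees (1.0 is 5 degrees), then the opening in per cent of the stroke, from 0 (shut) to 100 (fully open). A call has 1 to 12 rows; each row shifts and turns the commanded pose from where the row before left it, along the tool's axes as they then stand; what a row does not reach is not made up. A row lasts 1/12 s, in which the tool goes at most 41.7 mm and 7.16 degrees, less where a joint would pass 70% of its speed; a pose out of reach is approached as far as the arm can. A call is refused whole if a number of a shift passes 1 or a number of a turn 1, either way. A call with a gripper value outside its range is refused whole. The fingers move at their own pace and stop on an object; the grip force is fixed at half the most. Time passes only in rows, so rows that do not move let the fingers close. It gives the time, the measured TCP pose, the force, the opening and the grip force at its end, in the units of the state.
- env.get_obs(): the state, without advancing time (a new reading comes with each control period).
- capture(name): name is "side" or "top" or "wrist"; returns a dict with "frame" (480x640x3 uint8, blue, green, red), "z_map" (480x640 float32, m along the optical axis (not along the pixel's ray), 0 where there is no reading), "camera_matrix" (3x3 intrinsics, pixels), "world_to_cam" (4x4, takes a point from world to camera coordinates). Camera axes: x right, y down, z forward; pixel columns grow to the right and rows downward; lengths in m; the calibration is good to about 2 mm. A picture is of the moment at which its call begins.
- env.finish_job(): hands the job in; it is judged then, once.
The state is a dict: "t": time; "joints": joint angles; "qvel": joint speeds; "joint_efforts": joint torques, N m; "eef_pos": TCP position; "tcp_rot": TCP orientation; "wrist_force": force on the tool from outside, world axes, zero at the start; "moment": the same for the moment, N m; "grip_width": opening from 0.0 (shut) to 1.0 (fully open); "gripper_force": force on a finger pad.
Only numpy, scipy, OpenCV 4.12 (cv2) and the standard library are available. Lean on these libraries where they do the work, as an engineer would, in place of code of your own. Each camera call takes 0.05 s, during which the arm holds its last target. There are 200 camera calls.

## Working session

There is one attempt and no reset: what is moved stays moved. The work goes in short steps, Python scripts to look and compute and a tool call to move; the robot and the scene stay as the last step left them, time stands still between calls to the robot, and variables do not carry over. Pictures are saved under pics/ and viewed, at most 10 in all, crops included, and the job is handed in when it is done.

Besides the shell and the picture viewer there is one more tool, called after "Call:" in YAML: its name, and indented under it one key for each argument. carry_out: Moves the arm, as the interface text tells. Its arguments: {"type":"object","properties":{"commands":{"type":"array","items":{"type":"array"}}},"required":["commands"]}

```bash
mkdir -p pics
cat > h.py <<'E'
import numpy as np, cv2
from cell import env, capture
def pts(c):
    z=c["z_map"];K=c["camera_matrix"];v,u=np.mgrid[:480,:640]
    P=np.stack([(u-K[0,2])/K[0,0]*z,(v-K[1,2])/K[1,1]*z,z,np.ones_like(z)],-1)
    W=P@np.linalg.inv(c["world_to_cam"]).T
    W[z==0]=np.nan
    return W[...,:3]
E
python3 - <<'E'
from h import *
t=capture("top");s=capture("side")
cv2.imwrite("pics/top.png",t["frame"]);cv2.imwrite("pics/side.png",s["frame"])
np.savez("c.npz",W=pts(t),f=t["frame"])
print(env.get_obs())
E
```

```text
{'t': 0.1, 'joints': array([ 1.20401895e+00,  2.76517590e-01,  1.50600320e+00, -2.82216242e-05,
        1.36070124e+00, -1.21020681e-01]), 'qvel': array([-0.00259808,  0.00026412, -0.00288037,  0.00023027, -0.00095221,
       -0.0015139 ]), 'joint_efforts': array([ 1.51031516e-03, -4.17694938e+01, -2.46407926e+01, -2.05686897e-04,
        5.89998672e-03,  1.14395056e-05]), 'eef_pos': array([0.1397605 , 0.55730687, 0.25253559]), 'tcp_rot': array([-3.13997187e+00, -1.69316920e-04,  2.89584172e+00]), 'wrist_force': array([ 0.11026605, -0.58040283,  0.84080546]), 'moment': array([0.02613485, 0.00264059, 0.03674032]), 'gripper_force': 0.0, 'grip_width': 0.9974876191923187}
```

View pics/top.png

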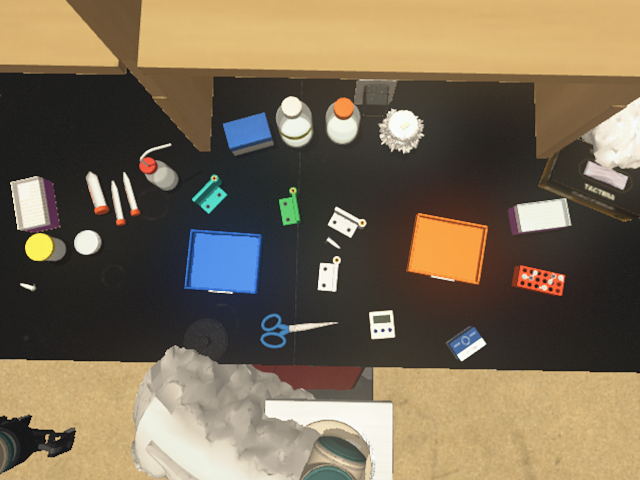

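View pics/side.png

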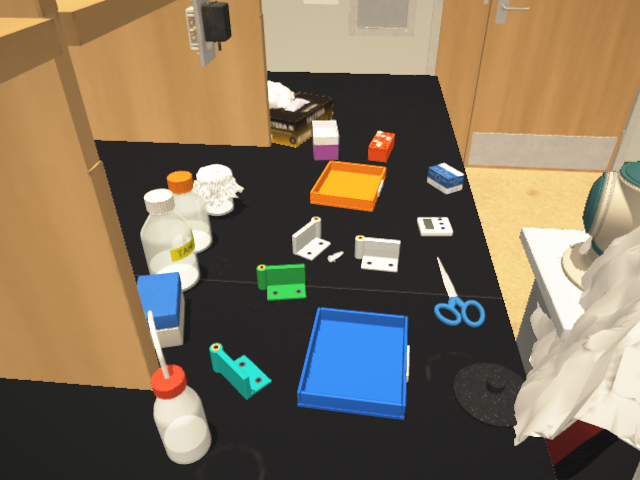

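The top view shows two bare-aluminium hinges: A at (345,222) with its knuckle at (363,223), and B at (328,275) with its knuckle at (337,260). The green one at (289,208) and the turquoise one at (210,195) are look-alikes. The blue tray is at (224,262) and the orange tray at (448,249). With the knuckle pointing away, B's foot goes left, so B is the left-hand hinge. A's foot goes right, so A is the right-hand hinge. I'll confirm this in a crop and measure.

Run:
```python
from h import *
d=np.load("c.npz");W,f=d["W"],d["f"]
cv2.imwrite("pics/crop.png",cv2.resize(f[190:300,270:400],None,fx=6,fy=5.4,interpolation=cv2.INTER_CUBIC))
hsv=cv2.cvtColor(f,cv2.COLOR_BGR2HSV)
for n,(r0,r1,c0,c1) in dict(A=(200,246,322,370),B=(252,296,314,345)).items():
    w=W[r0:r1,c0:c1].reshape(-1,3)
    fl=w[(w[:,2]>.037)&(w[:,2]<.06)];ft=w[(w[:,2]>.003)&(w[:,2]<.012)]
    r=cv2.minAreaRect(fl[:,:2].astype(np.float32)*1000)
    print(n,len(fl),np.nanmedian(fl[:,2]),r,"foot",len(ft),ft.mean(0))
    m,ev=np.linalg.eigh(np.cov(fl[:,:2].T)); print(fl.mean(0),np.degrees(np.arctan2(ev[1,1],ev[0,1])))
for n,lo,hi in (("blue",100,125),("orange",5,22)):
    m=((hsv[...,0]>=lo)&(hsv[...,0]<=hi)&(hsv[...,1]>140)&(hsv[...,2]>80)).astype(np.uint8)
    m[:200]=0;m[310:]=0
    if n=="orange": m[:,500:]=0
    c=max(cv2.findContours(m,0,2)[0],key=cv2.contourArea)
    k=np.zeros_like(m);cv2.drawContours(k,[c],-1,1,-1)
    w=W[k>0];w=w[(w[:,2]>.015)&(w[:,2]<.04)]
    print(n,cv2.minAreaRect(w[:,:2].astype(np.float32)*1000))
```

```text
A 169 0.04563968142350938 ((610.0501098632812, -41.87074661254883), (86.99022674560547, 18.265735626220703), 61.577491760253906) foot 771 [ 0.59195257 -0.02930388  0.0059655 ]
[ 0.6076573  -0.04549744  0.04546038] 61.74321080531184
B 159 0.04627278172273197 ((465.45159912109375, -9.437295913696289), (84.26703643798828, 17.422466278076172), 0.6634893417358398) foot 588 [0.46098173 0.01150947 0.0062183 ]
[ 0.46941497 -0.00810282  0.04627198] 176.33889613040364
blue ((492.2474365234375, 275.80157470703125), (181.54197692871094, 150.37059020996094), 87.04389190673828)
orange ((536.2186279296875, -290.9605407714844), (181.96661376953125, 151.6532745361328), 80.80374908447266)
```

View pics/crop.png

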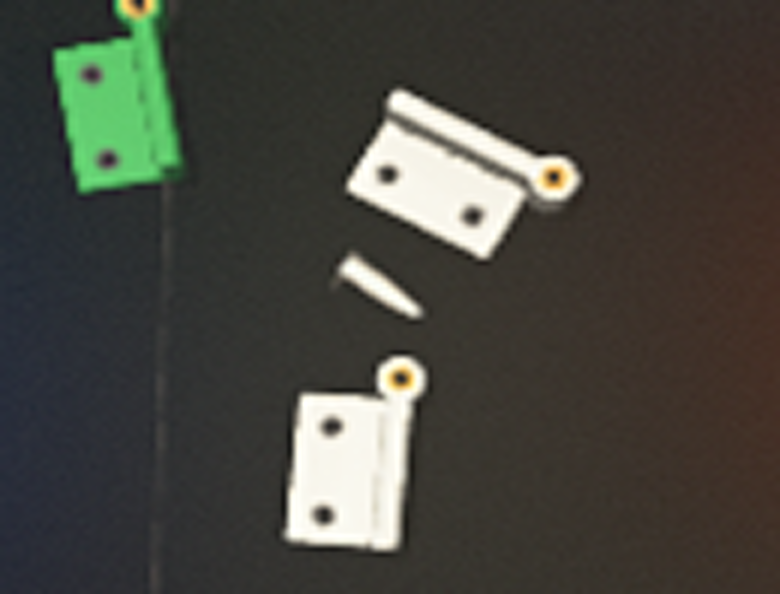

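The crop confirms it: B (knuckle at crop (400,380), foot to the left) is hinge_left, and A (knuckle at crop (553,178), foot on the near side) is hinge_right. The green part and the loose screw-like thing are not wanted. I'll start with B.

```bash
cat >> h.py <<'E'
def go(x,y,z,deg):
    o=env.get_obs();p=o["eef_pos"];c=o["tcp_rot"][2]
    turn=-((np.degrees(np.radians(deg)-c)+180)%360-180)
    s=np.radians(deg);d=np.array([x,y,z])-p
    print("t",o["t"],"turn units",(turn/5).round(2),"shift units after turn",(np.array([d[0]*np.cos(s)+d[1]*np.sin(s),d[0]*np.sin(s)-d[1]*np.cos(s),-d[2]])/.03).round(2))
E
python3 -c "
from h import *
go(.463,-.008,.16,176.3)"
```

```text
t 0.1 turn units -2.08 shift units after turn [-11.97 -18.11   3.08]
```

Call:
carry_out:
  commands:
    - [[0,0,0],-0.7,100]
    - [[0,0,0],-0.7,100]
    - [[0,0,0],-0.7,100]
    - [[-0.6,-0.9,0],0,100]
    - [[-0.6,-0.9,0],0,100]
    - [[-0.6,-0.9,0],0,100]
    - [[-0.6,-0.9,0],0,100]
    - [[-0.6,-0.9,0],0,100]
    - [[-0.6,-0.9,0],0,100]
    - [[-0.6,-0.9,0],0,100]
    - [[-0.6,-0.9,0],0,100]
    - [[-0.6,-0.9,0],0,100]

```text
t: 1.1
eef_pos: [0.2866, 0.3035, 0.2531]
tcp_rot: [-3.141, -0.0, 3.08]
wrist_force: [0.9, 0.6, 1.0]
grip_width: 1.0
gripper_force: 0.0
```

Call:
carry_out:
  commands:
    - [[-0.6,-0.9,0.25],0,100]
    - [[-0.6,-0.9,0.25],0,100]
    - [[-0.6,-0.9,0.25],0,100]
    - [[-0.6,-0.9,0.25],0,100]
    - [[-0.6,-0.9,0.25],0,100]
    - [[-0.6,-0.9,0.25],0,100]
    - [[-0.6,-0.9,0.25],0,100]
    - [[-0.6,-0.9,0.25],0,100]
    - [[-0.6,-0.9,0.25],0,100]
    - [[-0.6,-0.9,0.25],0,100]
    - [[-0.6,-0.9,0.25],0,100]
    - [[0,0,0],0,100]

```text
t: 2.1
eef_pos: [0.4683, -0.0082, 0.1694]
tcp_rot: [-3.139, 0.001, 3.075]
wrist_force: [0.4, 0.2, -0.1]
grip_width: 1.001
gripper_force: 0.0
```

```bash
cat >> h.py <<'E'
def flange(box,name):
    c=capture("wrist");W=pts(c);w=W.reshape(-1,3)
    k=np.isfinite(w[:,2])&(w[:,0]>box[0])&(w[:,0]<box[1])&(w[:,1]>box[2])&(w[:,1]<box[3])&(w[:,2]>.037)&(w[:,2]<.052)
    f=w[k][:,:2];m,ev=np.linalg.eigh(np.cov(f.T))
    print(k.sum(),cv2.minAreaRect((f*1000).astype(np.float32)),f.mean(0),np.degrees(np.arctan2(ev[1,1],ev[0,1])))
    cv2.imwrite(name,c["frame"])
E
python3 -c "
from h import *
flange((.40,.53,-.05,.05),'pics/w1.png')
go(.463,-.008,.16,176.3)"
```

```text
2542 ((464.2043762207031, -13.566569328308105), (87.5052490234375, 19.687816619873047), 0.15630750358104706) [ 0.46572124 -0.01136729] 176.28617626615218
t 2.15 turn units -0.02 shift units after turn [ 0.11 -0.08  0.32]
```

View pics/w1.png

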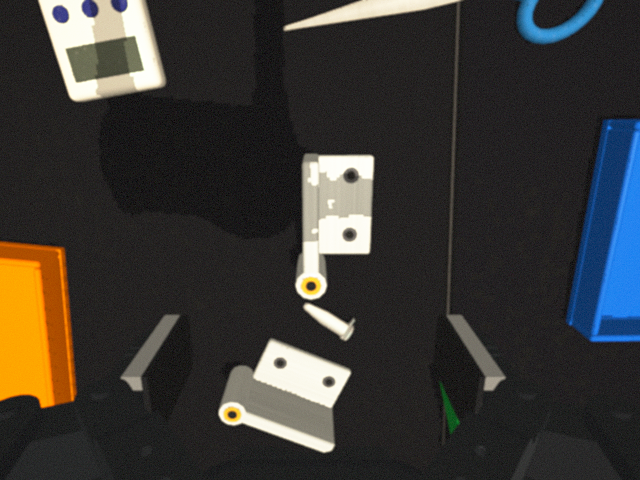

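The wrist view shows hinge_left at (335,205) with its knuckle at (311,286), a clip at (330,320), and hinge_right at (290,395).

```bash
python3 -c "
from h import *
go(.461,-.0105,.033,176.3)"
```

```text
t 2.15 turn units -0.02 shift units after turn [ 0.17 -0.16  4.56]
```

Call:
carry_out:
  commands:
    - [[0.2,0.15,0.5],0,100]
    - [[0,-0.3,0.5],0,100]
    - [[0,0,0.6],0,100]
    - [[0,0,0.6],0,100]
    - [[0,0,0.6],0,100]
    - [[0,0,0.6],0,100]
    - [[0,0,0.5],0,100]
    - [[0,0,0.4],0,100]
    - [[0,0,0.26],0,100]
    - [[0,0,0],0,100]

```text
t: 2.98
eef_pos: [0.4576, -0.0068, 0.0328]
tcp_rot: [3.141, -0.004, 3.08]
wrist_force: [0.1, -0.2, -0.3]
grip_width: 1.0
gripper_force: 0.0
```

Call:
carry_out:
  commands:
    - [[0,0,0],0,0]
    - [[0,0,0],0,0]
    - [[0,0,0],0,0]
    - [[0,0,0],0,0]
    - [[0,0,0],0,0]
    - [[0,0,0],0,0]
    - [[0,0,0],0,0]
    - [[0,0,0],0,0]
    - [[0,0,0],0,0]
    - [[0,0,0],0,0]
    - [[0,0,0],0,0]
    - [[0,0,0],0,0]

```text
t: 3.98
eef_pos: [0.4596, -0.0079, 0.0345]
tcp_rot: [-3.141, 0.001, 3.079]
wrist_force: [-0.3, -0.7, 6.6]
grip_width: 0.105
gripper_force: 59.4
```

Call:
carry_out:
  commands:
    - [[0,0,-0.3],0,0]
    - [[0,0,-0.6],0,0]
    - [[0,0,-0.8],0,0]
    - [[0,0,-0.8],0,0]
    - [[0,0,-0.8],0,0]
    - [[0,0,-0.7],0,0]
    - [[0,0,0],0,0]

```text
t: 4.57
eef_pos: [0.4617, -0.0081, 0.158]
tcp_rot: [-3.141, 0.008, 3.079]
wrist_force: [1.1, -0.1, -1.7]
grip_width: 0.103
gripper_force: 58.6
```

```bash
python3 -c "
from h import *
print(env.get_obs()['grip_width'])
go(.490,.256,.15,177)"
```

```text
0.1026798618661503
t 4.5667 turn units -0.12 shift units after turn [-0.48  8.84  0.27]
```

Call:
carry_out:
  commands:
    - [[-0.05,0.5,0],0,0]
    - [[-0.05,0.8,0],0,0]
    - [[-0.05,0.9,0],0,0]
    - [[-0.05,0.9,0],0,0]
    - [[-0.05,0.9,0],0,0]
    - [[-0.05,0.9,0],0,0]
    - [[-0.05,0.9,0],0,0]
    - [[-0.05,0.9,0],0,0]
    - [[-0.05,0.9,0],0,0]
    - [[-0.05,0.7,0],0,0]
    - [[0,0.5,0],0,0]
    - [[0,0,0],0,0]

```text
t: 5.57
eef_pos: [0.4903, 0.2574, 0.1529]
tcp_rot: [3.14, -0.001, 3.082]
wrist_force: [0.4, 0.4, -0.9]
grip_width: 0.106
gripper_force: 58.8
```

Call:
carry_out:
  commands:
    - [[0,0,0.5],0,0]
    - [[0,0,0.6],0,0]
    - [[0,0,0.6],0,0]
    - [[0,0,0.6],0,0]
    - [[0,0,0.5],0,0]
    - [[0,0,0.4],0,0]
    - [[0,0,0.3],0,0]
    - [[0,0,0],0,0]
    - [[0,0,0],0,0]

```text
t: 6.32
eef_pos: [0.4902, 0.2541, 0.0485]
tcp_rot: [-3.141, -0.002, 3.079]
wrist_force: [0.6, -0.5, -1.0]
grip_width: 0.109
gripper_force: 58.8
```

Call:
carry_out:
  commands:
    - [[0,0,0.13],0,0]
    - [[0,0,0.1],0,0]
    - [[0,0,0.05],0,0]
    - [[0,0,0],0,0]
    - [[0,0,0],0,0]

```text
t: 6.73
eef_pos: [0.4907, 0.2548, 0.0408]
tcp_rot: [3.141, 0.0, 3.079]
wrist_force: [0.5, -0.5, -1.6]
grip_width: 0.104
gripper_force: 58.8
```

Call:
carry_out:
  commands:
    - [[0,0,0.05],0,0]
    - [[0,0,0],0,0]
    - [[0,0,0],0,30]
    - [[0,0,0],0,50]
    - [[0,0,0],0,50]
    - [[0,0,0],0,50]
    - [[0,0,0],0,50]

```text
t: 7.32
eef_pos: [0.4907, 0.2548, 0.0391]
tcp_rot: [3.142, 0.0, 3.079]
wrist_force: [0.1, -0.2, -1.1]
grip_width: 0.501
gripper_force: 0.0
```

Call:
carry_out:
  commands:
    - [[0,0,-0.3],0,50]
    - [[0,0,-0.6],0,50]
    - [[0,0,-0.8],0,50]
    - [[0,0,-0.9],0,50]
    - [[0,0,-0.9],0,50]
    - [[0,0,-0.9],0,100]
    - [[0,0,0],0,100]

```text
t: 7.9
eef_pos: [0.4939, 0.256, 0.1775]
tcp_rot: [3.137, 0.011, 3.079]
wrist_force: [0.1, -0.2, 0.1]
grip_width: 0.768
gripper_force: 0.0
```

```bash
python3 -c "
from h import *
c=capture('top');cv2.imwrite('pics/t2.png',cv2.resize(c['frame'][190:310,170:400],None,fx=3,fy=3))
go(.611,-.039,.17,61.7)"
```

```text
t 7.95 turn units 22.94 shift units after turn [-6.77  8.13  0.17]
```

View pics/t2.png

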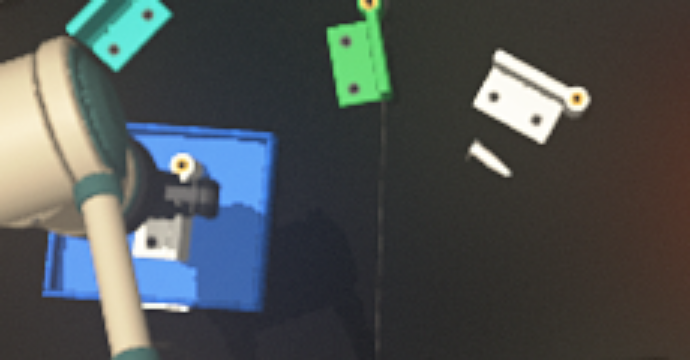

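hinge_left stands in the blue tray, with its knuckle at crop (182,165). Now hinge_right.

Call:
carry_out:
  commands:
    - [[0,0,0],1,100]
    - [[0,0,0],1,100]
    - [[0,0,0],1,100]
    - [[0,0,0],1,100]
    - [[0,0,0],1,100]
    - [[0,0,0],1,100]
    - [[0,0,0],1,100]
    - [[0,0,0],1,100]
    - [[0,0,0],1,100]
    - [[0,0,0],1,100]
    - [[0,0,0],1,100]
    - [[0,0,0],1,100]

```text
t: 8.95
eef_pos: [0.4898, 0.2544, 0.1701]
tcp_rot: [-3.139, -0.0, 2.027]
wrist_force: [0.7, -1.0, -0.0]
grip_width: 0.999
gripper_force: 0.0
```

Call:
carry_out:
  commands:
    - [[0,0,0],1,100]
    - [[0,0,0],1,100]
    - [[0,0,0],1,100]
    - [[0,0,0],1,100]
    - [[0,0,0],1,100]
    - [[0,0,0],1,100]
    - [[0,0,0],1,100]
    - [[0,0,0],1,100]
    - [[0,0,0],1,100]
    - [[0,0,0],1,100]
    - [[0,0,0],1,100]
    - [[0,0,0],0,100]

```text
t: 9.95
eef_pos: [0.4899, 0.2544, 0.1702]
tcp_rot: [-3.14, 0.002, 1.07]
wrist_force: [1.1, -0.1, 0.4]
grip_width: 0.998
gripper_force: 0.0
```

Call:
carry_out:
  commands:
    - [[-0.6,0.7,0],0,100]
    - [[-0.6,0.74,0],0,100]
    - [[-0.6,0.74,0],0,100]
    - [[-0.6,0.74,0],0,100]
    - [[-0.6,0.74,0],0,100]
    - [[-0.6,0.74,0],0,100]
    - [[-0.6,0.74,0],0,100]
    - [[-0.6,0.74,0],0,100]
    - [[-0.6,0.74,0],0,100]
    - [[-0.6,0.74,0],0,100]
    - [[-0.6,0.74,0],0,100]
    - [[0,0,0],0,100]

```text
t: 10.95
eef_pos: [0.6113, -0.0404, 0.1703]
tcp_rot: [3.139, 0.002, 1.071]
wrist_force: [0.8, -0.1, -0.7]
grip_width: 1.001
gripper_force: 0.0
```

```bash
python3 -c "
from h import *
print(env.get_obs()['eef_pos'])
flange((.54,.68,-.11,.03),'pics/w2.png')
go(.611,-.039,.033,61.7)"
```

```text
[ 0.61130158 -0.04041261  0.17028448]
2463 ((611.2430419921875, -46.182708740234375), (88.00532531738281, 19.477474212646484), 58.06446075439453) [ 0.60878124 -0.04624488] 61.93313523210101
t 11.0 turn units -0.07 shift units after turn [-0.02  0.05  4.57]
```

View pics/w2.png

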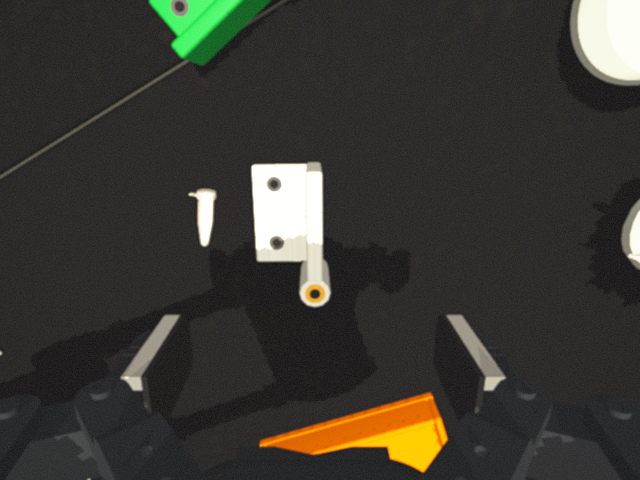

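The wrist view shows hinge_right centred at (290,215) with its knuckle at (315,294). The small vial at (205,215) is clear of the finger path.

Call:
carry_out:
  commands:
    - [[-0.1,0,0.5],-0.07,100]
    - [[0,0,0.5],0,100]
    - [[0,0,0.6],0,100]
    - [[0,0,0.6],0,100]
    - [[0,0,0.6],0,100]
    - [[0,0,0.6],0,100]
    - [[0,0,0.5],0,100]
    - [[0,0,0.4],0,100]
    - [[0,0,0.25],0,100]
    - [[0,0,0],0,100]

```text
t: 11.83
eef_pos: [0.606, -0.0368, 0.0327]
tcp_rot: [-3.137, 0.001, 1.08]
wrist_force: [-0.0, -0.3, 0.1]
grip_width: 1.004
gripper_force: 0.0
```

Call:
carry_out:
  commands:
    - [[0,0,0],0,0]
    - [[0,0,0],0,0]
    - [[0,0,0],0,0]
    - [[0,0,0],0,0]
    - [[0,0,0],0,0]
    - [[0,0,0],0,0]
    - [[0,0,0],0,0]
    - [[0,0,0],0,0]
    - [[0,0,0],0,0]
    - [[0,0,0],0,0]
    - [[0,0,0],0,0]
    - [[0,0,0],0,0]

```text
t: 12.83
eef_pos: [0.6087, -0.0383, 0.0353]
tcp_rot: [3.14, -0.001, 1.078]
wrist_force: [0.7, -0.2, 5.9]
grip_width: 0.103
gripper_force: 59.2
```

Call:
carry_out:
  commands:
    - [[0,0,-0.3],0,0]
    - [[0,0,-0.6],0,0]
    - [[0,0,-0.8],0,0]
    - [[0,0,-0.8],0,0]
    - [[0,0,-0.8],0,0]
    - [[0,0,-0.7],0,0]
    - [[0,0,0],-0.8,0]
    - [[0,0,0],-0.8,0]
    - [[0,0,0],-0.8,0]
    - [[0,0,0],-0.8,0]
    - [[0,0,0],-0.8,0]
    - [[0,0,0],0,0]

```text
t: 13.83
eef_pos: [0.607, -0.0378, 0.1542]
tcp_rot: [-3.14, -0.0, 1.428]
wrist_force: [0.0, -0.2, -1.6]
grip_width: 0.107
gripper_force: 58.5
```

```bash
python3 -c "
from h import *
go(.536+.018,-.291-.003,.15,81)"
```

```text
t 13.8333 turn units 0.17 shift units after turn [-8.71 -0.41  0.14]
```

Call:
carry_out:
  commands:
    - [[-0.5,-0.04,0],0.17,0]
    - [[-0.8,-0.04,0],0,0]
    - [[-0.9,-0.04,0],0,0]
    - [[-0.9,-0.04,0],0,0]
    - [[-0.9,-0.04,0],0,0]
    - [[-0.9,-0.04,0],0,0]
    - [[-0.9,-0.04,0],0,0]
    - [[-0.9,-0.04,0],0,0]
    - [[-0.9,-0.04,0],0,0]
    - [[-0.7,-0.04,0],0,0]
    - [[-0.4,0,0],0,0]
    - [[0,0,0],0,0]

```text
t: 14.83
eef_pos: [0.5541, -0.297, 0.1543]
tcp_rot: [-3.141, 0.001, 1.408]
wrist_force: [1.0, 0.3, -1.4]
grip_width: 0.107
gripper_force: 58.5
```

Call:
carry_out:
  commands:
    - [[0,0,0.5],0,0]
    - [[0,0,0.6],0,0]
    - [[0,0,0.6],0,0]
    - [[0,0,0.6],0,0]
    - [[0,0,0.5],0,0]
    - [[0,0,0.4],0,0]
    - [[0,0,0.3],0,0]
    - [[0,0,0],0,0]
    - [[0,0,0],0,0]

```text
t: 15.58
eef_pos: [0.555, -0.2931, 0.0493]
tcp_rot: [-3.141, -0.001, 1.412]
wrist_force: [-0.2, 0.4, -1.3]
grip_width: 0.109
gripper_force: 58.5
```

Call:
carry_out:
  commands:
    - [[0,0,0.13],0,0]
    - [[0,0,0.1],0,0]
    - [[0,0,0.06],0,0]
    - [[0,0,0],0,0]
    - [[0,0,0],0,0]

```text
t: 16.0
eef_pos: [0.5551, -0.294, 0.041]
tcp_rot: [3.141, -0.0, 1.412]
wrist_force: [0.1, -0.1, -2.6]
grip_width: 0.106
gripper_force: 58.5
```

Call:
carry_out:
  commands:
    - [[0,0,0.03],0,0]
    - [[0,0,0],0,0]
    - [[0,0,0],0,30]
    - [[0,0,0],0,45]
    - [[0,0,0],0,45]
    - [[0,0,0],0,45]
    - [[0,0,0],0,45]

```text
t: 16.58
eef_pos: [0.5551, -0.2939, 0.04]
tcp_rot: [3.141, -0.0, 1.412]
wrist_force: [1.1, 0.6, -0.3]
grip_width: 0.451
gripper_force: 0.0
```

Call:
carry_out:
  commands:
    - [[0,0,-0.3],0,45]
    - [[0,0,-0.6],0,45]
    - [[0,0,-0.8],0,45]
    - [[0,0,-0.9],0,45]
    - [[0,0,-0.9],0,45]
    - [[0,0,-0.9],0,45]
    - [[0.5,0,0],0,45]
    - [[0.9,0,0],0,45]
    - [[0.9,0,0],0,45]
    - [[0.9,0,0],0,45]
    - [[0.9,0,0],0,45]
    - [[0,0,0],0,45]

```text
t: 17.58
eef_pos: [0.5743, -0.1672, 0.1721]
tcp_rot: [-3.141, -0.004, 1.416]
wrist_force: [-0.0, -0.2, -0.6]
grip_width: 0.45
gripper_force: 0.0
```

```bash
python3 -c "
from h import *
c=capture('top');cv2.imwrite('pics/t3.png',cv2.resize(c['frame'][180:310,170:500],None,fx=2.4,fy=2.4))
W=pts(c)
for n,(a,b,d,e) in dict(L=(225,300,180,270),R=(210,290,405,492)).items():
    w=W[a:b,d:e].reshape(-1,3);w=w[(w[:,2]>.045)&(w[:,2]<.06)]
    print(n,len(w),w.mean(0),w.min(0),w.max(0))
print(env.get_obs()['eef_pos'],env.get_obs()['t'])"
```

```text
L 171 [0.50044167 0.2553088  0.05100304] [0.45444331 0.24364556 0.0451964 ] [0.53936373 0.2638536  0.05637401]
R 101 [ 0.55501034 -0.28891838  0.05090331] [ 0.5411101  -0.33853389  0.04587718] [ 0.56446486 -0.25217621  0.05567003]
[ 0.57436665 -0.16960954  0.17219768] 17.6333
```

View pics/t3.png

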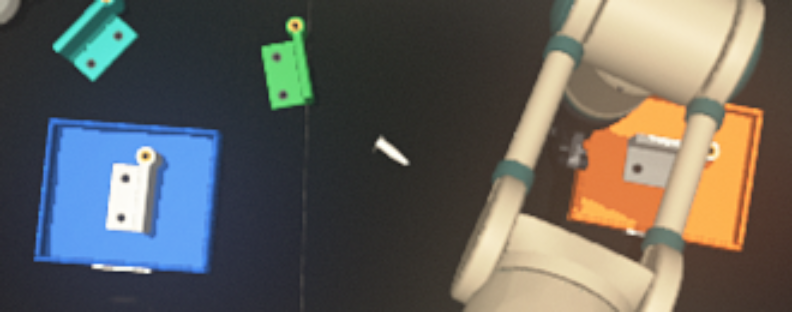

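Both hinges stand upright in their trays, with the flange tops at 51 mm. The left one is at crop (130,198) and the right one at (665,162). The gripper is clear, so I'm handing in.

```bash
python3 -c "
from h import *
print(env.finish_job())"
```

```text
the job is handed in; nothing more can be done
None
```

The job is handed in at about 17.6 s of the 54 s allowed: the left-hand hinge stands upright in the blue tray and the right-hand hinge upright in the orange tray, as the last top view showed; no verdict came back.

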